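# Slide tray pushed out over the end of the drying bench

### The arm

A 6-joint arm with a two-finger parallel gripper is mounted at the origin on the work surface. World frame = base frame: x ahead of the robot, y to its left, z up, the work surface at z = 0. Lengths are in m, angles in rad, forces in N, time in s.
With the tool pointing down it reaches from about 0.375 to 0.975 m from the base axis. Payload 3.8 kg.
Tool frame: the origin (TCP) lies on the centre line of the jaws, within the pads' length; the fingertips stand 14 mm ahead of it and the grasp point (between the pads) lies 5 mm behind it; z points along the fingers, y is the line along which they close (so a half turn about z gives the same grasp; the last joint's range is limited). The gripper opens to 85 mm and grips with 20 to 120 N. Pads are 22 mm wide; open, the fingers measure 114 mm over their backs; the gripper's body (76 mm by 85 mm) begins 54 mm behind the grasp point. The pads swing forward as they close: fully open they stand 13 mm farther back than shut.
Start: joints at [-1.221, 0.264, 1.604, -0, 1.274, -0.037], TCP at [0.255, -0.625, 0.245] pointing down, gripper open.
Joint ranges: [-2.63, 2.63], [-0.94, 2.18], [0.31, 2.57], [-1.31, 4.45], [0, 2.66], [-2.55, 2.55]. Speed limits (rad/s): [2.57, 2.57, 3.14, 3.14, 3.14, 3.14].

### API

Orientations are given as a rotation vector (axis times angle).
In Python, from workcell import bot, eyes, spot_in gives the robot as it stands.
- The arm moves only by the tool carry_out, never from a script. Its argument "series" is text: rows parted by semicolons, each of 4 numbers parted by spaces: the shift along the world's x, y, z in m, then the turn about the world's z in degrees. In form: tx ty tz roll; .... A call has 1 to 20 rows; each row shifts and turns the commanded pose from where the row before left it; what a row does not reach is not made up. A row lasts 1/8 s, in which the tool goes at most 62.5 mm and 10.7 degrees, less where a joint would pass 70% of its speed; a pose out of reach is approached as far as the arm can. A call is refused whole if a number of a shift passes 0.0625 or a number of a turn 10.7, either way. A call with a gripper value outside its range is refused whole. "jaw" is the gripper command: -1 is shut, 1 is fully open, values between are in proportion, set as the call begins (left out, the last holds). The fingers move at their own pace and stop on an object; "grip_force" is the grip in N (left out, the last holds). Time passes only in rows, so rows that do not move let the fingers close. It gives the time, the measured TCP pose, the force, the opening and the grip force at its end, in the units of the state.
- bot.read_state(): the state, without advancing time (a new reading comes with each control period).
- eyes.read_camera(name): name is "scene" or "top"; returns (picture, depth): 400x640x3 uint8, blue, green, red; 400x640 float32, m along the optical axis (not along the pixel's ray), 0 where there is no reading.
- eyes.get_calibration(name): a dict with "K" (3x3 intrinsics, pixels), "position" and "rotation" of the camera in the world. Camera axes: x right, y down, z forward; pixel columns grow to the right and rows downward; lengths in m; the calibration is good to about 2 mm. A picture is of the moment at which its call begins. get_calibration takes no time and is no camera call.
- bot.finish_job(): hands the job in; it is judged then, once.
Trained networks look in the newest picture that a camera, given by its name, has taken for a name from the list of things; names that differ only in an ending like _2 or _b are one class to them, and where a whole thing is asked for, a point or a joint stands for the part that bears it (a point fixed in the world has none). Each returns a list of dicts, best first, with "score" (0 to 1); they miss things now and then, are a little off and sometimes report something else, mostly with a low value. They report only what shows in the picture. A call takes as long as a camera call.
- spot_in(camera, target): "rect" ([centre column, centre row, width, height] in pixels, round what is visible of it).
The state is a dict: "time": time; "q": joint angles; "joint_vel": joint speeds; "joint_torque": joint torques, N m; "tool_pos": TCP position; "tcp_rot": TCP orientation; "wrist_force": force on the tool from outside, world axes, zero at the start; "torque": the same for the moment, N m; "width": opening from 0.0 (shut) to 1.0 (fully open); "grip_force": force on a finger pad.
Only numpy, scipy, OpenCV 4.12 (cv2) and the standard library are available. Lean on these libraries where they do the work, as an engineer would, in place of code of your own. Each camera call takes 0.05 s, during which the arm holds its last target. There are 200 camera calls.

### The job

The flat metal slide tray lies loose in the middle of the slide drying bench's deck, where nobody can get a finger under it. With the fingertips, push it until its long side lies flush against the bench's back rail and its short end sticks out about 3 cm past the open end of the deck (the end away from the control head), ready to be taken from beneath. Only push it: do not lift it or let it tip, and leave everything else standing where it is.

Things in the scene. Friction and masses are not known exactly. Their poses are not given: they have to be found in the camera images.
- bench: slide drying bench, fixed, 220 (its x) x 440 (its y) x 70 mm high. Origin: centre of its underside, on the table; x points from its front to its back rail, y from the open end of its deck to the control head, z up. The level dark deck, 70 mm above the table, spans x -110 to +110, y -220 to +140 mm. The white control head beyond it (y +140 to +220 mm) is 22 mm higher (its dial 37 mm).
- deck_end (a point): middle of the upper edge of the deck's open end, at x = 0, y = -220 mm, z = 70 mm of the bench; axes as the bench's. No rail or lip here, nor along the deck's front
- rail_mid (a point): straight steel rail along the whole back edge of the deck, 14 mm high above it; the point is the middle of its foot on the face towards the deck (x = +100, y = -40, z = 70 mm of the bench); axes as the bench's
- tray_center (a point): flat aluminium slide tray holding five glass slides, loose on the deck: a rectangle 90 mm (its x) x 150 mm (its y), 7 mm thick, 0.14 to 0.26 kg. The point is its centre, half-way up (3.5 mm above the deck); at the start its y is turned less than 0.3 rad from the bench's y. A push of 1 to 4 N slides it.
- petri_small_mid (a point): small glass petri dish with lid, 60 mm across, 15 mm high, on the deck's front corner beside the control head; the point is its centre, half-way up
- petri_large_mid (a point): larger glass petri dish with lid, 92 mm across, 15 mm high, on the table; the point is its centre, half-way up
- dropper_mid (a point): amber dropper bottle, 28 mm across, 58 mm high, on the deck's front corner at the open end; the point is its centre, half-way up
- flask_mid (a point): conical glass flask, 65 mm across the foot, 105 mm high, on the table a little beyond the open end of the bench; the point is its centre, half-way up
- beaker_mid (a point): glass beaker, 68 mm across, 90 mm high, on the table; the point is its centre, half-way up
- slide_box_mid (a point): closed slide box, 87 x 102 x 36 mm, on the table; the point is its centre, half-way up
- forceps_mid (a point): steel forceps, 130 mm long, 4 mm thick, lying on the table; the point is its centre, half-way up
- tray: the same slide tray; origin at the centre of its underside, axes as tray_center's

How it is judged:
By the outcome, as a careful person would: the job done as asked, in the order asked, and still so for the second after the job is handed in, with the robot touching nothing.
It also fails if it takes over 51 s, if anything falls off the work surface, if the arm or the gripper's body presses on something with over 40 N, if the wrist force passes 120 N, or if a joint passes its speed limit or range.

## Working session

There is one attempt and no reset: what is moved stays moved. The work goes in short steps, Python scripts to look and compute and a tool call to move; the robot and the scene stay as the last step left them, time stands still between calls to the robot, and variables do not carry over. Pictures are saved under pics/ and viewed, at most 10 in all, crops included, and the job is handed in when it is done.

Besides the shell and the picture viewer there is one more tool, called after ">>>" as a command line: name --argument value ..., lists and objects as JSON in quotes. carry_out: Moves the arm, as the interface text tells. Its arguments: {"type":"object","properties":{"series":{"type":"string"},"jaw":{"type":"number"},"grip_force":{"type":"number"}},"required":["series"]}

```bash
mkdir -p pics; python3 - <<'E'
from workcell import bot, eyes, spot_in
import cv2,numpy as np
for n in("scene","top"):
    p,d=eyes.read_camera(n); cv2.imwrite(f"pics/{n}0.png",p); np.save(f"pics/{n}0.npy",d)
    c=eyes.get_calibration(n); print(n,c)
for t in("bench","tray","dropper_mid","petri_small_mid","flask_mid","beaker_mid"):
    print(t,[(np.round(r["rect"]),round(r["score"],2)) for r in spot_in("top",t)[:2]])
print(bot.read_state())
E
```

```text
scene {'K': array([[458.91279108,   0.        , 315.31563882],
       [  0.        , 458.91279108, 200.76226918],
       [  0.        ,   0.        ,   1.        ]]), 'position': array([1.18793921, 0.45942718, 0.93171374]), 'rotation': array([-1.34363675, -2.23469836,  0.92368066])}
top {'K': array([[367.29013834,   0.        , 318.880092  ],
       [  0.        , 367.29013834, 198.83201366],
       [  0.        ,   0.        ,   1.        ]]), 'position': array([0.41800197, 0.04477871, 1.00056133]), 'rotation': array([-2.23232667,  2.16911917, -0.05933413])}
bench [(array([328., 177., 178.,  94.]), 0.9)]
tray [(array([352., 170.,  63.,  52.]), 0.64), (array([412., 208.,  15.,  13.]), 0.4)]
dropper_mid []
petri_small_mid []
flask_mid [(array([456., 161.,  31.,  25.]), 0.93)]
beaker_mid [(array([469., 270.,  37.,  30.]), 0.75), (array([328., 179., 181.,  94.]), 0.64)]
{'time': 0.4, 'q': array([-1.22089307e+00,  2.64040252e-01,  1.60422801e+00,  2.63859838e-06,
        1.27366107e+00, -3.69343953e-02]), 'joint_vel': array([-0.00010079, -0.0023851 , -0.00160217, -0.00016643, -0.00020735,
        0.00123724]), 'joint_torque': array([-2.05334036e-04, -5.14245915e+01, -3.67016387e+01, -3.89833497e-05,
        4.88266771e-03, -9.08123241e-06]), 'tool_pos': array([ 0.25459242, -0.62503047,  0.24506179]), 'tcp_rot': array([-3.08268430e+00, -6.03796309e-01,  7.84979597e-05]), 'wrist_force': array([-0.14842266,  0.13221533, -0.39637689]), 'torque': array([ 0.03069627, -0.01064687, -0.00545629]), 'grip_force': 0.0, 'width': 0.9965630660937407}
```

View pics/top0.png

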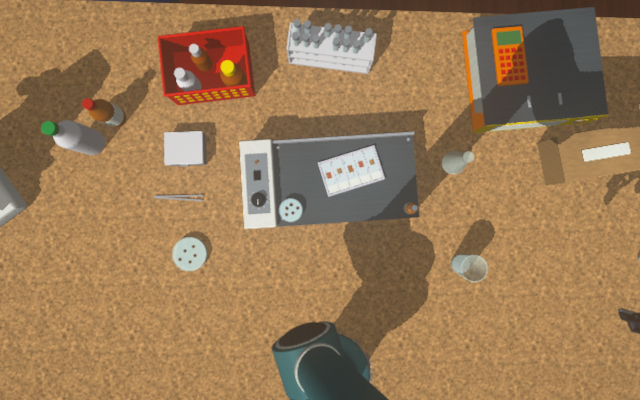

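View pics/scene0.png

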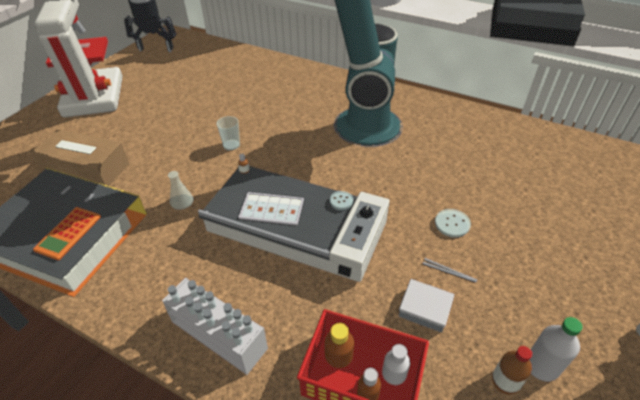

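The top view shows the bench with its rail along the upper edge (row ~136, far from the robot) and its open end at the right (column ~416). The tray is at (352,171) and turned, the dropper at (410,209), the small petri dish at (291,210) and the flask at (457,162). Next I'll measure these more exactly.

```bash
cat > h.py <<'E'
import cv2,numpy as np
from scipy.spatial.transform import Rotation as R
from workcell import bot, eyes, spot_in
def ray(n,uv,z):
    c=eyes.get_calibration(n); uv=np.atleast_2d(np.array(uv,float))
    d=np.c_[uv,np.ones(len(uv))]@np.linalg.inv(c["K"]).T@R.from_rotvec(c["rotation"]).as_matrix().T
    return c["position"]+d*((z-c["position"][2])/d[:,2])[:,None]
def cloud(n,d):
    c=eyes.get_calibration(n); v,u=np.indices(d.shape)
    p=np.stack([u,v,np.ones_like(d)],-1)@np.linalg.inv(c["K"]).T*d[...,None]
    return p@R.from_rotvec(c["rotation"]).as_matrix().T+c["position"]
def tray(p):
    """tray outline (white, within the deck area) -> world corners"""
    m=(p.min(2)>135).astype(np.uint8); m[:140]=0;m[200:]=0;m[:,:285]=0;m[:,436:]=0
    m=cv2.morphologyEx(m,cv2.MORPH_CLOSE,np.ones((7,7)))
    k=max(cv2.findContours(m,0,1)[0],key=cv2.contourArea)
    (c,wh,a)=cv2.minAreaRect(ray("top",k[:,0],.077)[:,:2].astype(np.float32))
    return c,wh,a,cv2.boxPoints((c,wh,a))
E
python3 - <<'E'
from h import *
p=cv2.imread("pics/top0.png"); d=np.load("pics/top0.npy")
print("tray",tray(p))
P=cloud("top",d)
z=P[...,2]
m=(abs(z-.07)<.012)&(p.max(2)<100); m[:125]=0;m[235:]=0;m[:,:235]=0;m[:,430:]=0
m=cv2.morphologyEx(m.astype(np.uint8),cv2.MORPH_OPEN,np.ones((5,5)))
m=cv2.morphologyEx(m,cv2.MORPH_CLOSE,np.ones((5,5)))
k=max(cv2.findContours(m,0,1)[0],key=cv2.contourArea)
print("deck pix",cv2.boundingRect(k)); r=cv2.minAreaRect(ray("top",k[:,0],.07)[:,:2].astype(np.float32));print(r,cv2.boxPoints(r))
for t in((410,209,.128),(291,210,.085),(457,162,.05)): print(ray("top",t[:2],t[2]))
print("deck z",np.median(z[160:200,300:315]),"tray z",np.median(z[165:175,345:355]))
cv2.imwrite("pics/c0.png",cv2.resize(p[120:240,230:430],None,fx=4,fy=4,interpolation=cv2.INTER_CUBIC))
E
```

```text
tray ((0.5355017185211182, -0.03977944701910019), (0.0917937159538269, 0.15228725969791412), 19.030628204345703, array([[ 0.46728495,  0.01723675],
       [ 0.5169418 , -0.12672715],
       [ 0.6037185 , -0.09679565],
       [ 0.55406165,  0.04716825]], dtype=float32))
deck pix (374, 137, 44, 83)
((0.5131452679634094, -0.17215923964977264), (0.0969306230545044, 0.22342827916145325), 76.84648132324219) [[ 0.39333326 -0.19393122]
 [ 0.6108996  -0.24477479]
 [ 0.6329573  -0.15038726]
 [ 0.4153909  -0.09954369]]
[[ 0.44121695 -0.17806796  0.128     ]]
[[0.43135368 0.10772854 0.085     ]]
[[ 0.5694867 -0.318802   0.05     ]]
deck z 0.07132938284872753 tray z 0.07682098776175722
```

View pics/c0.png

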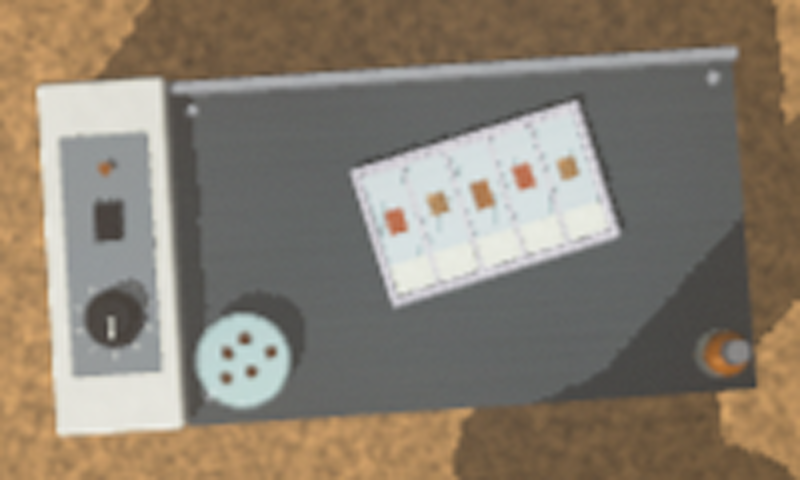

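The crop shows these corners (crop pixels, 4x): deck front-right (755,386), deck front-left at the head (185,424), and the rail's top front edge from (172,94) to (737,58). The tray is clear of everything else.

```bash
python3 - <<'E'
from h import *
f=lambda a,z: ray("top",[[230+a[0]/4-.4,120+a[1]/4-.4]],z)[0][:2]
fr,fl=f((755,386),.07),f((185,424),.07); rl,rr=f((172,94),.084),f((737,58),.084)
hl,hf=f((37,88),.092),f((60,434),.092)
print(fr,fl,np.linalg.norm(fr-fl),rl,rr,np.linalg.norm(rl-rr),hl,hf)
y=(fl-fr)/np.linalg.norm(fl-fr)+(rl-rr)/np.linalg.norm(rl-rr); y/=np.linalg.norm(y); x=np.array([y[1],-y[0]])
print("y",y,"yaw deg",np.degrees(np.arctan2(-y[0],y[1])),"each",[np.degrees(np.arctan2(-v[0],v[1])) for v in(fl-fr,rl-rr,)])
print("front->rail dist (210 nominal)",(rl-fl)@x,(rr-fr)@x)
# origin estimates
for q,b in((fr,(-.11,-.22)),(fl,(-.11,.14)),(rr,(.10,-.22)),(rl,(.10,.14)),(hl,(.11,.22)),(hf,(-.11,.22))): print(q-b[0]*x-b[1]*y)
E
```

```text
[ 0.42536767 -0.21439203] [0.3911102  0.14572165] 0.3617394654804511 [0.59807767 0.15940374] [ 0.63167184 -0.19584707] 0.3568356819943403 [0.59774739 0.24247585] [0.38342469 0.22001427]
y [-0.09442334  0.99553214] yaw deg 5.418130490121437 each [np.float64(5.434170907327737), np.float64(5.402090072915138)]
front->rail dist (210 nominal) 0.2073346746727038 0.20713350374690503
[0.51410307 0.01501161]
[0.51383801 0.01673372]
[0.51134549 0.01372767]
[0.51174373 0.01058691]
[0.50901199 0.01307221]
[0.51370636 0.01138377]
```

>>> carry_out --series "0.0155 0.0476 0 -1.4;0.0155 0.0476 0 -1.4;0.0155 0.0476 0 -1.4;0.0155 0.0476 0 -1.4;0.0155 0.0476 0 -1.4;0.0155 0.0476 0 -1.4;0.0155 0.0476 0 -1.4;0.0155 0.0476 0 -1.4;0.0155 0.0476 0 -1.4;0.0155 0.0476 0 -1.4;0.0155 0.0476 0 -1.4;0.0155 0.0476 0 -1.4;0 0 -0.05 0;0 0 -0.05 0;0 0 -0.03 0;0 0 0 0" --jaw 1

```text
time: 2.4
tool_pos: [0.4381, -0.0534, 0.1129]
tcp_rot: [-3.137, -0.147, 0.009]
wrist_force: [-0.0, 0.6, 0.1]
width: 1.005
grip_force: 0.0
```

>>> carry_out --series "0 0 -0.012 0;0 0 -0.011 0;0 0 -0.002 0;0 0 -0.002 0;0 0 -0.002 0;0 0 0 0"

```text
time: 3.15
tool_pos: [0.4407, -0.0539, 0.0863]
tcp_rot: [3.138, 0.147, 0.0]
wrist_force: [0.6, 1.0, -0.0]
width: 1.004
grip_force: 0.0
```

```bash
python3 - <<'E'
from h import *
p,d=eyes.read_camera("scene"); cv2.imwrite("pics/s1.png",cv2.resize(p[130:290,180:400],None,fx=3.5,fy=3.5,interpolation=cv2.INTER_CUBIC))
E
```

```text
(no output)
```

View pics/s1.png

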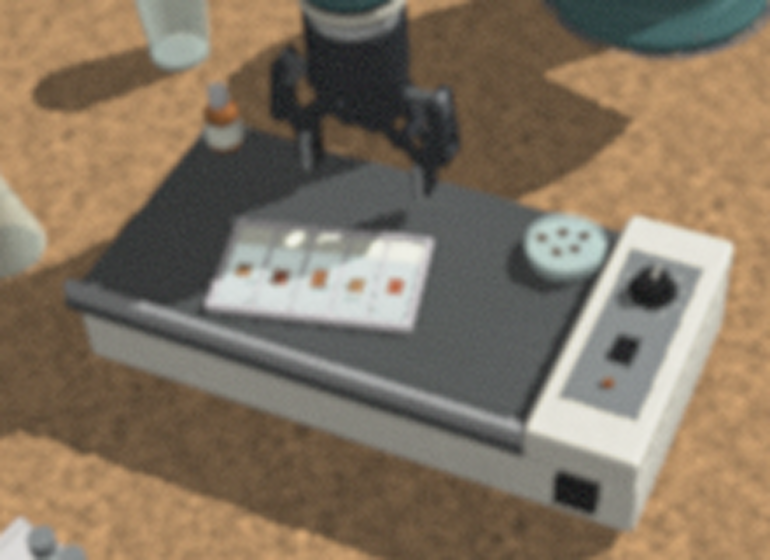

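The fingers stand in front of the tray, close to the deck, with the dropper and petri dish clear of them. I'll feel for the deck in small steps.

>>> carry_out --series "0 0 -0.002 0;0 0 -0.002 0;0 0 0 0"

```text
time: 3.58
tool_pos: [0.4404, -0.0539, 0.082]
tcp_rot: [-3.138, -0.147, 0.001]
wrist_force: [-0.5, -0.6, 0.1]
width: 1.004
grip_force: 0.0
```

>>> carry_out --series "0 0 -0.0015 0;0 0 -0.0015 0;0 0 0 0"

```text
time: 3.95
tool_pos: [0.4405, -0.0539, 0.0791]
tcp_rot: [-3.138, -0.147, 0.001]
wrist_force: [0.6, -0.3, -0.6]
width: 1.004
grip_force: 0.0
```

>>> carry_out --series "0 0 -0.002 0;0 0 -0.002 0;0 0 -0.001 0;0 0 0 0"

```text
time: 4.45
tool_pos: [0.4405, -0.0539, 0.0741]
tcp_rot: [-3.138, -0.147, 0.0]
wrist_force: [-0.6, 0.0, 0.1]
width: 1.003
grip_force: 0.0
```

>>> carry_out --series "0 0 -0.0015 0;0 0 0 0"

```text
time: 4.7
tool_pos: [0.4405, -0.0539, 0.0727]
tcp_rot: [-3.138, -0.147, 0.0]
wrist_force: [0.4, 0.6, 0.6]
width: 1.001
grip_force: 0.0
```

>>> carry_out --series "0.007 0.0007 0 0;0.007 0.0007 0 0;0.005 0.0005 0 0;0.005 0.0005 0 0;0.005 0.0005 0 0;0.005 0.0005 0 0;0.005 0.0005 0 0;0.005 0.0005 0 0;0.005 0.0005 0 0;0.005 0.0005 0 0;0.005 0.0005 0 0;0 0 0 0"

```text
time: 6.2
tool_pos: [0.5005, -0.0481, 0.073]
tcp_rot: [3.138, 0.147, 0.002]
wrist_force: [-0.2, 0.6, 0.7]
width: 0.999
grip_force: 0.0
```

```bash
python3 - <<'E'
from h import *
p,d=eyes.read_camera("scene"); q,d=eyes.read_camera("top")
a=cv2.resize(p[150:270,180:380],None,fx=3,fy=3,interpolation=cv2.INTER_CUBIC[0] if 0 else 2);b=cv2.resize(q[125:230,240:440],(600,240),interpolation=2)
cv2.imwrite("pics/s2.png",np.vstack([a,b]))
E
```

```text
(no output)
```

View pics/s2.png

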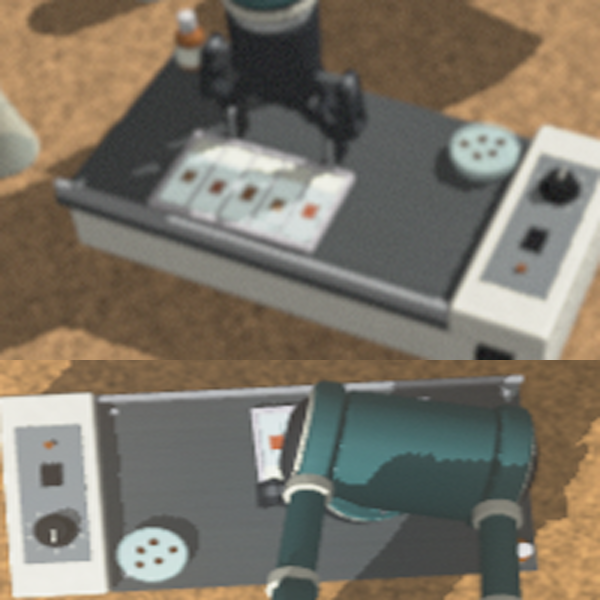

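The tray now lies parallel to the rail, with both fingers on its front side. I'll close the last ~16 mm gently.

>>> carry_out --series "0.004 0.0004 0 0;0.004 0.0004 0 0;0.003 0.0003 0 0;0.002 0.0002 0 0;0 0 0 0"

```text
time: 6.92
tool_pos: [0.513, -0.0468, 0.0728]
tcp_rot: [3.138, 0.147, 0.001]
wrist_force: [-1.3, 0.4, -0.1]
width: 1.002
grip_force: 0.3
```

>>> carry_out --series "0.001 0.0001 0 0;0.001 0.0001 0 0"

```text
time: 7.18
tool_pos: [0.5144, -0.0465, 0.0727]
tcp_rot: [-3.138, -0.147, 0.001]
wrist_force: [-3.8, -0.7, 1.0]
width: 1.001
grip_force: 1.0
```

>>> carry_out --series "0.001 0.0001 0 0;0.001 0.0001 0 0"

```text
time: 7.42
tool_pos: [0.5154, -0.0464, 0.0726]
tcp_rot: [3.138, 0.147, -0.005]
wrist_force: [-7.5, -1.6, 4.6]
width: 0.999
grip_force: 3.8
```

The force is rising and the position is at the rail, so the tray has seated. Next I'll back off, lift and turn by 90° for the end push.

>>> carry_out --series "-0.008 -0.0008 0 0;-0.015 -0.001 0 0;0 0 0.04 0;0 0 0.05 10;0.006 0.02 0.02 10;0.008 0.02 0 10;0.01 0.02 0 10;0.01 0.02 0 10;0.01 0.02 0 10;0.01 0.0162 0 10;0.01 0 0 10;0 0 0 10;0 0 0 0" --jaw 1

```text
time: 9.05
tool_pos: [0.5571, 0.068, 0.1827]
tcp_rot: [-2.117, -2.321, -0.0]
wrist_force: [0.2, 0.5, 0.0]
width: 1.0
grip_force: 0.0
```

```bash
python3 - <<'E'
from h import *
p,d=eyes.read_camera("scene"); q,d=eyes.read_camera("top")
a=cv2.resize(p[150:270,180:380],None,fx=3,fy=3,interpolation=2);b=cv2.resize(q[125:230,240:440],(600,315)[:2],interpolation=2)[:240]
cv2.imwrite("pics/s3.png",np.vstack([a,b])); print(bot.read_state()["q"],bot.read_state()["tool_pos"])
E
```

```text
[ 7.69451580e-02  9.81714189e-02  1.91740814e+00  8.01053177e-05
  1.12583303e+00 -1.34479624e-02] [0.55717671 0.06795495 0.18275651]
```

View pics/s3.png

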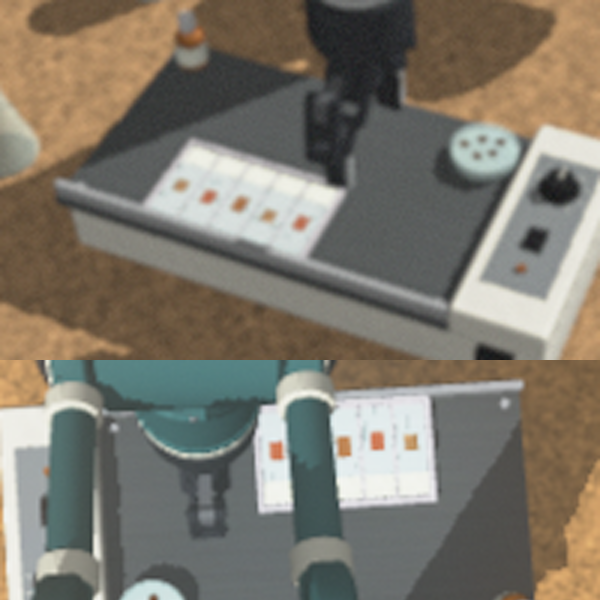

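The tray is flush with the rail. In the top view its front corners are at about (325.4,175.3) and (385.3,171.3).

```bash
python3 - <<'E'
from h import *
P=ray("top",[[325.3,175.3],[385.3,171.3]],.077)[:,:2]-[.512,.0135]
print(P@np.array([[.9955,-.0944],[.0944,.9955]]))
E
```

```text
[[ 0.01050756  0.0101077 ]
 [ 0.01076033 -0.14205164]]
```

>>> carry_out --series "0 0 -0.04 0;0 0 -0.03 0;0 0 -0.02 0;0 0 0 0;0 0 0 0;0 0 0 0" --jaw -0.06

```text
time: 9.9
tool_pos: [0.5588, 0.0681, 0.0943]
tcp_rot: [2.114, 2.321, 0.003]
wrist_force: [0.3, -0.8, 0.1]
width: 0.471
grip_force: 0.0
```

>>> carry_out --series "0 0 -0.003 0;0 0 -0.002 0;0 0 -0.002 0;0 0 0 0"

```text
time: 10.4
tool_pos: [0.5573, 0.0681, 0.0854]
tcp_rot: [-2.115, -2.323, 0.001]
wrist_force: [-0.7, -0.1, -0.6]
width: 0.471
grip_force: 0.0
```

>>> carry_out --series "0 0 -0.0015 0;0 0 -0.0015 0;0 0 0 0"

```text
time: 10.78
tool_pos: [0.5576, 0.0681, 0.0827]
tcp_rot: [-2.115, -2.323, 0.0]
wrist_force: [0.2, -0.1, -0.4]
width: 0.475
grip_force: 0.0
```

>>> carry_out --series "0 0 -0.001 0;0 0 0 0"

```text
time: 11.02
tool_pos: [0.5577, 0.0681, 0.0825]
tcp_rot: [2.115, 2.323, -0.0]
wrist_force: [-2.9, -0.3, 4.9]
width: 0.468
grip_force: 2.4
```

>>> carry_out --series "0 0 -0.001 0;0 0 0 0"

```text
time: 11.28
tool_pos: [0.5578, 0.0681, 0.0825]
tcp_rot: [2.115, 2.323, -0.0]
wrist_force: [-5.3, -0.4, 10.6]
width: 0.471
grip_force: 5.5
```

>>> carry_out --series "0 0 -0.001 0;0 0 0 0"

```text
time: 11.52
tool_pos: [0.5578, 0.0681, 0.0825]
tcp_rot: [-2.115, -2.323, 0.0]
wrist_force: [-7.4, -1.1, 17.1]
width: 0.475
grip_force: 8.5
```

>>> carry_out --series "0 0 0.0045 0;0 0 0 0;0.0008 -0.008 0 0;0.0008 -0.008 0 0;0.0006 -0.006 0 0;0.0006 -0.006 0 0;0.0006 -0.006 0 0;0.0006 -0.006 0 0;0.0006 -0.006 0 0;0.0006 -0.006 0 0;0.0006 -0.006 0 0;0.0006 -0.006 0 0;0.0006 -0.006 0 0;0.0006 -0.006 0 0;0.0006 -0.006 0 0"

```text
time: 13.4
tool_pos: [0.5656, -0.0142, 0.0842]
tcp_rot: [-2.115, -2.323, 0.0]
wrist_force: [-2.1, 1.9, -0.8]
width: 0.468
grip_force: 1.1
```

>>> carry_out --series "0.0006 -0.006 0 0;0.0006 -0.006 0 0;0.0006 -0.006 0 0;0.0006 -0.006 0 0;0.0006 -0.006 0 0;0.0005 -0.005 0 0;0.0005 -0.005 0 0;0.0003 -0.003 0 0;0.0003 -0.003 0 0;0 0 0 0"

```text
time: 14.65
tool_pos: [0.5706, -0.0604, 0.0842]
tcp_rot: [2.115, 2.322, -0.0]
wrist_force: [-0.7, 1.9, -0.0]
width: 0.474
grip_force: 1.1
```

```bash
python3 - <<'E'
from h import *
p,d=eyes.read_camera("scene"); q,d=eyes.read_camera("top")
a=cv2.resize(p[160:250,190:340],None,fx=4,fy=4,interpolation=2)[:300];b=cv2.resize(q[125:200,300:450],None,fx=4,fy=4,interpolation=2)
cv2.imwrite("pics/s4.png",np.vstack([a,b])); print(bot.read_state()["tool_pos"])
E
```

```text
[ 0.5709459  -0.06030165  0.08439981]
```

View pics/s4.png

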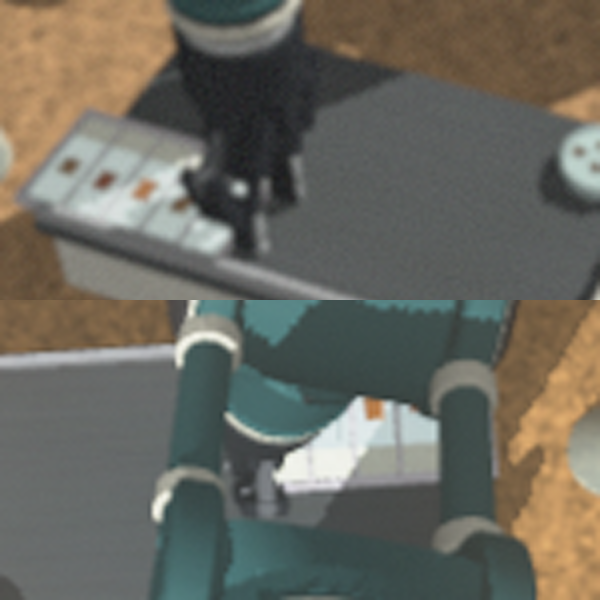

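The tray's open-end front corner shows at about top pixel (423.8,168.3), sticking out past the deck. It is still flush with the rail.

```bash
python3 - <<'E'
from h import *
P=ray("top",[[423.8,168.3]],.077)[:,:2]-[.512,.0135]
P2=ray("top",[[418.4,216.1]],.07)[:,:2]-[.512,.0135]
M=np.array([[.9955,-.0944],[.0944,.9955]]);print(P@M,P2@M)
E
```

```text
[[ 0.01202255 -0.24005588]] [[-0.10776387 -0.21881521]]
```

>>> carry_out --series "0.0003 -0.003 0 0;0.0003 -0.003 0 0;0.0002 -0.002 0 0;0.0002 -0.002 0 0;0 0 0 0;-0.0005 0.005 0 0;-0.001 0.01 0 0;-0.001 0.01 0 0;0 0 0.04 0;0 0 0.05 0;0 0.03 0.03 0;-0.04 0.04 0 0;-0.04 0.05 0 0;-0.03 0.05 0 0;0 0.05 0 0;0 0 0 0"

```text
time: 16.75
tool_pos: [0.459, 0.1772, 0.2046]
tcp_rot: [-2.109, -2.329, -0.002]
wrist_force: [0.9, -0.1, 0.4]
width: 0.472
grip_force: 0.0
```

```bash
python3 - <<'E'
from h import *
p,d=eyes.read_camera("scene"); q,d=eyes.read_camera("top")
a=cv2.resize(p[160:235,190:340],None,fx=4,fy=4,interpolation=2);b=cv2.resize(q[125:200,300:450],None,fx=4,fy=4,interpolation=2)
cv2.imwrite("pics/s5.png",np.vstack([a,b]))
try: print(tray(q))
except Exception as e: print(e)
E
```

```text
((0.5791878700256348, -0.15641584992408752), (0.08506229519844055, 0.1531485766172409), 5.272388935089111, array([[ 0.52980024, -0.08407376],
       [ 0.54387313, -0.23657438],
       [ 0.6285755 , -0.22875795],
       [ 0.6145026 , -0.07625732]], dtype=float32))
```

View pics/s5.png

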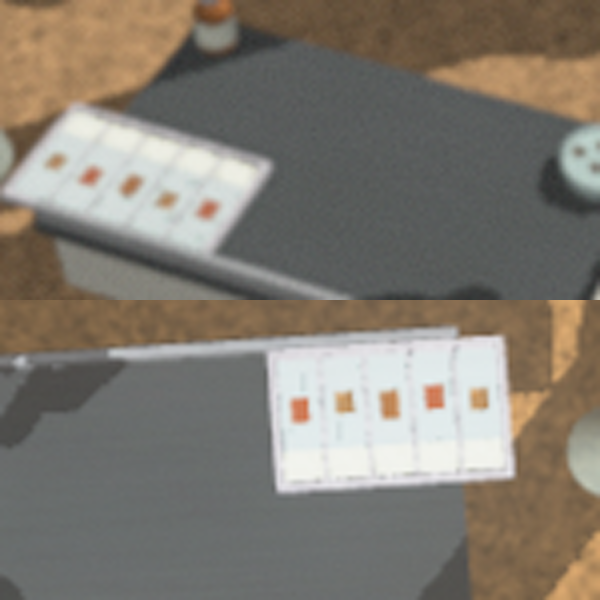

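```bash
python3 - <<'E'
from h import *
M=np.array([[.9955,-.0944],[.0944,.9955]])
print((ray("top",[[368.85,172.6],[428.1,168.85]],.077)[:,:2]-[.512,.0135])@M)
print((ray("top",[[300+457/4-.4,125+337/4-75.4],[300+110/4-.4,125+359/4-75.4]],.084)[:,:2]-[.512,.0135])@M)
for n in ("dropper_mid","petri_small_mid"): print(n,spot_in("top",n)[:1])
E
```

```text
[[ 0.01017587 -0.10024424]
 [ 0.00991772 -0.25083615]]
[[ 0.10000606 -0.21975177]
 [ 0.10013101 -0.00025757]]
dropper_mid [{'rect': [327.9, 178.7, 176.7, 97.2], 'score': 0.23}]
petri_small_mid [{'rect': [290.5, 210.1, 25.6, 21.5], 'score': 0.81}]
```

The tray's front edge is at x = 10 mm and the rail face at 100 mm, so the 90 mm tray is flush. Its end sticks out about 30 mm, and the robot is clear of everything.

```bash
python3 -c "
from workcell import bot
print(bot.finish_job())"
```

```text
the job is handed in; nothing more can be done
None
```

The job is handed in: by the last camera measurement the tray lies flush against the back rail with its short end about 3 cm past the open end of the deck. It was only pushed, nothing else appeared to move, and the arm was clear after about 17 s.

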